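# Clear the battery bay and snap the printer's cover on

## Robot

A 6-joint arm with a two-finger parallel gripper is mounted at the origin on the work surface; the furniture and walls round the work are solid. World frame = base frame: x ahead of the robot, y to its left, z up, the work surface at z = 0. Lengths are in mm, angles in rad, forces in N, time in s.
With the tool pointing down it reaches from about 275 to 1000 mm from the base axis. Payload 8.4 kg.
Tool frame: the origin (TCP) lies midway between the tips of the shut fingers; the grasp point (between the pads) lies 19 mm behind it; z points along the fingers, y is the line along which they close (so a half turn about z gives the same grasp; the last joint's range is limited). The gripper opens to 85 mm and grips with 20 to 120 N. Pads are 22 mm wide; open, the fingers measure 114 mm over their backs; the gripper's body (76 mm by 85 mm) begins 54 mm behind the grasp point. The pads swing forward as they close: fully open they stand 13 mm farther back than shut.
Start: joints at [1.145, 0.353, 1.633, -0, 1.155, -0.002], TCP at [257.016, 569.711, 231.281] pointing down, gripper open.
Joint ranges: [-2.63, 2.63], [-0.92, 2.1], [0.06, 2.66], [-1.3, 4.44], [0, 2.69], [-3.02, 3.02]. Speed limits (rad/s): [2.22, 2.22, 2.79, 3.14, 3.14, 3.14].

## Interface

Orientations are given as [roll, pitch, yaw] about the fixed x, y, z axes, in that order (R = Rz(yaw) Ry(pitch) Rx(roll)).
In Python, from rig import monitor, imaging, r gives the robot as it stands.
- The arm moves only by the tool drive_tool, never from a script. Its argument "plan" is a list of rows, each an object of numbers: "x", "y", "z": the shift along the tool's x, y, z in units of 50 mm (1.0 is 50 mm); "ax", "ay", "az": the turn, a rotation vector about the tool's x, y, z in units of 6 degrees (1.0 is 6 degrees); "hand": the finger opening in mm, from 0 to 85.4. In form: [{"x": .., "y": .., "z": .., "ax": .., "ay": .., "az": .., "hand": ..}, ...]. A call has 1 to 8 rows; each row is the pose to reach, as a shift and turn from the pose commanded when the call began, along the tool's axes at that moment; what a row does not reach only later rows make up. A row lasts 1/10 s, in which the tool goes at most 50 mm and 8.59 degrees, less where a joint would pass 70% of its speed; a pose out of reach is approached as far as the arm can. A call with a gripper value outside its range is refused whole. The fingers move at their own pace and stop on an object; "grip_force" is the grip in N (left out, the last holds). Time passes only in rows, so rows that repeat a pose let the fingers close. It gives the time, the measured TCP pose, the force, the opening and the grip force at its end, in the units of the state.
- monitor.sense(): the state, without advancing time (a new reading comes with each control period).
- imaging.grab_frame(name): name is "scene" or "top"; returns the picture (384x512x3 uint8, red, green, blue); there is no depth.
- imaging.camera_info(name): a dict with "mtx" (3x3 intrinsics, pixels), "R" (3x3) and "t" (3): a world point X has camera coordinates R X + t. Camera axes: x right, y down, z forward; pixel columns grow to the right and rows downward; lengths in mm; the calibration is good to about 2 mm. A picture is of the moment at which its call begins. camera_info takes no time and is no camera call.
- r.sign_off(): hands the job in; it is judged then, once.
The state is a dict: "clock": time; "qpos": joint angles; "qvel": joint speeds; "joint_efforts": joint torques, N m; "eef_pos": TCP position; "tcp_rot": TCP orientation; "contact_force": force on the tool from outside, world axes, zero at the start; "wrist_torque": the same for the moment, N m; "opening": opening from 0.0 (shut) to 1.0 (fully open); "grasp_force": force on a finger pad.
Only numpy, scipy, OpenCV 4.12 (cv2) and the standard library are available. Lean on these libraries where they do the work, as an engineer would, in place of code of your own. Each camera call takes 0.05 s, during which the arm holds its last target. There are 200 camera calls.

## Task

Take or sweep the marker pen off the label printer's open battery bay and leave it lying on the table, clear of the printer. Then fit the long black cover (the short one is for another model: leave it alone): hook its front lip into the slot at the front of the bay, let go of it so that its back rests raised on the orange catch, and only then press the back down until the catch snaps over it and the cover lies flat. Do not disturb the other things on the table.

Things in the scene. Friction and masses are not known exactly. Their poses are not given: they have to be found in the camera images.
- printer: white and grey bench label printer, fixed, 160 (x) x 120 (y) x 60 (z) mm. Origin: centre of its underside; z up; its front (keys, label exit) is its -x side, towards the robot. The deck is at z = 60. In it the open battery bay. With the cover fitted, the cover's origin is at (0, 0, 49) in this frame and the axes of both are parallel.
- bay (a point): centre of the bay's mouth at deck level, (0, 0, 60) in the printer's frame. The bay is a recess x -46 to 46, y -36.5 to 36.5; ledges 5.5 mm wide along its two sides, tops at z = 54, carry the cover's plate flush with the deck; between them the bay is open down to the blue cells (tops at z = 41).
- slot (a point): middle of the slot's mouth under the bay's front edge, (-46, 0, 48.5) in the printer's frame. The slot runs forward from x = -46 to -56.5, y -27 to 27, from its floor at z = 42 up to z = 55, under a bridge 5 mm thick whose top is the deck. With its lip in the slot the cover can tilt up to about 0.45 rad.
- catch (a joint): orange sprung catch in the middle of the bay's rear edge, 24 mm wide; 0 = forward (its rest), grows to 0.007 m as it is pushed to the printer's +x. A cover lowered on its nose rests there 0.1 to 0.22 rad from flat; a downward push of about 4 to 10 N on the cover's back drives the nose aside, and it springs back over the cover's rear edge.
- catch_nose (a point): front edge of the catch's nose, (41.5, 0, 62) in the printer's frame. The nose stands over the bay from x = 46.5 to 41.5, its underside at z = 61 (1 mm above a fitted cover's top); its slippery upper face slopes at 60 degrees from (x 41.5, z 63) up to (x 46.5, z 72); the catch's top is at z = 73.
- cover: the long black battery cover, which fits; loose, 60 g, starts level on the table. Plate 88 x 69 mm, x -43 to 45, z 5 to 11. Lip at the front: x -55 to -32, y -24 to 24, z 0 to 5, standing 12 mm out in front of the plate. Rear foot x 30 to 36, z 0 to 5. Origin: under the plate's centre at the level of the lip's underside; x points to the rear, z up.
- cover_lip (a point): middle of the front edge of the cover's lip, at (-55, 0, 2.5) in the cover's frame
- cover_rib (a point): middle of the top of the upright finger rib by which the cover is held, (-8, 0, 33) in the cover's frame. The rib is 12 mm thick (x -14 to -2), 40 mm wide (y -20 to 20) and rises from the plate at z = 11 to z = 33.
- short_cover: shorter black cover that does not fit: plate 60 x 69 mm, with two prongs (to x = -36) instead of a lip and the same rib; 33 mm high. Origin under its centre. To be left alone.
- marker: marker pen, white with a red cap, lying along its own y: 128 mm long, 15 mm high, x -6 to 9, flat-lying (does not roll). Origin at the middle of its underside. It starts across the printer's bay on the deck.
- kit_pack: small white and red carton, standing, 24 x 78 x 112 mm, origin under its centre; bystander
- label_roll: roll of white labels lying flat, 80 mm diameter, 50 mm high, origin under its centre; bystander
- glue: yellow glue stick standing, 28 mm diameter, 90 mm high, origin under its centre; bystander
- tin: open round grey tin of paper clips, 64 mm diameter, 22 mm high, origin under its centre; bystander
- stapler: blue desk stapler, 30 x 129 x 43 mm, long along its y, origin under its centre; bystander. Fixed equipment not listed (table mm): two white cartons 160 high (x 355 to 535, y over 355), a tape roll at (630, 470), a carton and two bottles up to 112 high along the back edge (x over 670, y -35 to -375), a pile of pouches at the right (y below -440)

How it is judged:
By the outcome, as a careful person would: the job done as asked, in the order asked, and still so for the second after the job is handed in, with the robot touching nothing.
It also fails if it takes over 59 s, if anything falls off the work surface, if the arm or the gripper's body presses on something with over 40 N, if the wrist force passes 120 N, or if a joint passes its speed limit or range.

## Working session

There is one attempt and no reset: what is moved stays moved. The work goes in short steps, Python scripts to look and compute and a tool call to move; the robot and the scene stay as the last step left them, time stands still between calls to the robot, and variables do not carry over. Pictures are saved under pics/ and viewed, at most 10 in all, crops included, and the job is handed in when it is done.

Besides the shell and the picture viewer there is one more tool, called after ">>>" as a command line: name --argument value ..., lists and objects as JSON in quotes. drive_tool: Moves the arm, as the interface text tells. Its arguments: {"type":"object","properties":{"plan":{"type":"array","items":{"type":"object","properties":{"x":{"type":"number"},"y":{"type":"number"},"z":{"type":"number"},"ax":{"type":"number"},"ay":{"type":"number"},"az":{"type":"number"},"hand":{"type":"number"}}}},"grip_force":{"type":"number"}},"required":["plan"]}

```bash
ls; mkdir -p pics; python3 - <<'E'
from rig import monitor, imaging, r
import cv2,numpy as np
print(monitor.sense())
for n in("scene","top"):
    im=imaging.grab_frame(n); np.save(f"pics/{n}0.npy",im)
    cv2.imwrite(f"pics/{n}0.png",cv2.resize(im[:,:,::-1],(800,600),interpolation=cv2.INTER_CUBIC))
    print(n,imaging.camera_info(n))
E
```

```text
pics
{'clock': 0.0, 'qpos': array([ 1.14457777e+00,  3.53676347e-01,  1.63412046e+00, -8.95732007e-06,
        1.15523778e+00, -2.36198294e-03]), 'qvel': array([-1.33459777e-04,  8.55218995e-04, -1.45560061e-04, -5.18986156e-04,
        1.18823748e-03, -2.57283380e-05]), 'joint_efforts': array([ 1.51435866e-03, -6.05255413e+01, -3.42061687e+01,  5.83037558e-05,
        9.42670827e-03, -7.10210003e-06]), 'eef_pos': array([256.83055938, 569.26252966, 230.54993977]), 'tcp_rot': array([-3.14015071e+00,  4.78391037e-06,  2.71773971e+00]), 'contact_force': array([ 0.02498171,  0.43303135, -0.10472587]), 'wrist_torque': array([-0.04404556, -0.02313414,  0.05935067]), 'grasp_force': 0.0, 'opening': 0.9978225874820977}
scene {'mtx': array([[429.46766317,   0.        , 261.09150012],
       [  0.        , 429.46766317, 195.96335926],
       [  0.        ,   0.        ,   1.        ]]), 'R': array([[ 0.97396014, -0.22667905,  0.00427352],
       [-0.12435939, -0.5498994 , -0.82592094],
       [ 0.18956898,  0.80388262, -0.56376976]]), 't': array([-506.63181467,  104.20513045, 1307.84176797])}
top {'mtx': array([[441.47564771,   0.        , 258.37058236],
       [  0.        , 441.47564771, 186.53158764],
       [  0.        ,   0.        ,   1.        ]]), 'R': array([[-0.02156519, -0.9995631 ,  0.02021285],
       [-0.99771127,  0.02022045, -0.06452411],
       [ 0.06408721, -0.02155806, -0.99771142]]), 't': array([ -71.05364017,  526.84855338, 1574.0689768 ])}
```

View pics/scene0.png

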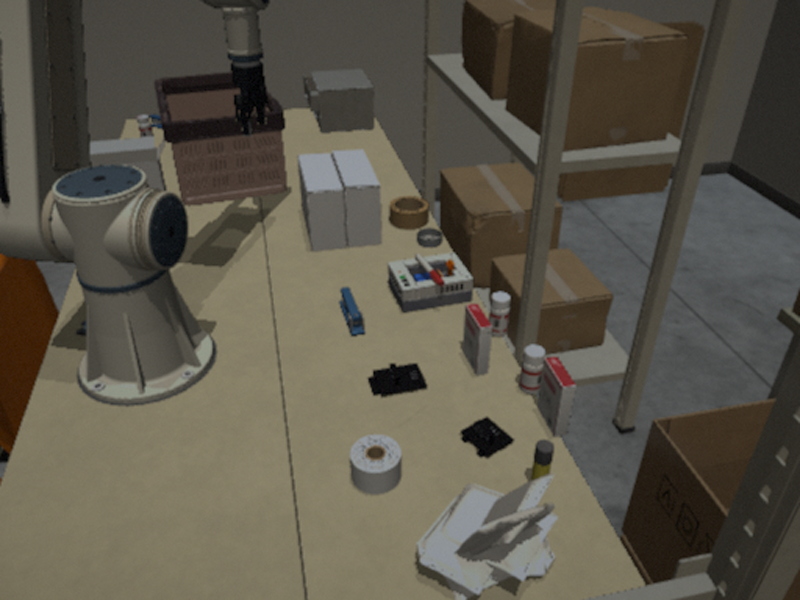

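View pics/top0.png

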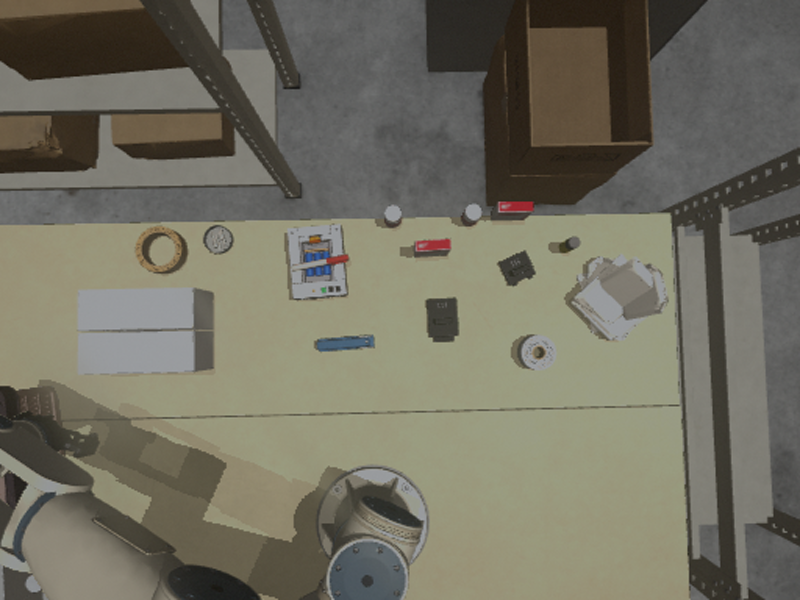

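The scene view shows the printer at about (430,280), the long cover at (397,380), the short one at (487,436) and the stapler at (352,310). In the top view the printer is at (317,262), marker across it, the long cover at (442,318) and the short cover at (517,267).

```bash
cat > h.py <<'E'
import numpy as np,cv2
from rig import monitor,imaging,r
def proj(n,P):
    c=imaging.camera_info(n);q=c["R"]@np.asarray(P,float)+c["t"];q=c["mtx"]@q;return q[:2]/q[2]
def ray(n,uv,z):
    c=imaging.camera_info(n);d=c["R"].T@np.linalg.inv(c["mtx"])@np.array([uv[0],uv[1],1.]);o=-c["R"].T@c["t"]
    return (o+d*(z-o[2])/d[2])
def big(m):
    cs,_=cv2.findContours(m.astype(np.uint8),cv2.RETR_EXTERNAL,cv2.CHAIN_APPROX_NONE)
    return sorted(cs,key=cv2.contourArea,reverse=True)
def rect(c,n,z):
    P=np.array([ray(n,p[0],z)[:2] for p in c],np.float32)
    return cv2.minAreaRect(P),P
E
python3 - <<'E'
from h import *
im=np.load("pics/top0.npy");hsv=cv2.cvtColor(im,cv2.COLOR_RGB2HSV);H,S,V=cv2.split(hsv)
def roi(x0,y0,x1,y1):
    m=np.zeros(H.shape,bool);m[int(y0/1.5625):int(y1/1.5625),int(x0/1.5625):int(x1/1.5625)]=1;return m
def show(name,m,z):
    for c in big(m)[:2]:
        if len(c)<3: continue
        rc,P=rect(c,"top",z);print(name,z,rc,cv2.contourArea(c),cv2.boundingRect(c))
show("cover",roi(415,285,470,350)&(V<75),10)
show("printer",roi(275,215,360,310)&(S<50)&(V>90),60)
show("catch",roi(290,225,345,250)&(H>5)&(H<22)&(S>150),70)
show("red",roi(275,215,360,310)&((H<5)|(H>174))&(S>120),70)
show("blue",roi(275,215,360,310)&(H>95)&(H<130)&(S>100),41)
for nm,a in(("A",im[130:200,170:235]),("B",im[180:225,262:302])):
    cv2.imwrite(f"pics/c{nm}.png",cv2.resize(a[:,:,::-1],None,fx=8,fy=8,interpolation=cv2.INTER_NEAREST))
a=cv2.resize(im[135:225,175:300][:,:,::-1],None,fx=6,fy=6,interpolation=cv2.INTER_CUBIC);cv2.imwrite("pics/crop1.png",a)
E
```

```text
cover 10 ((458.74334716796875, -168.84805297851562), (98.09870910644531, 66.50330352783203), 2.457439422607422) 437.0 (273, 191, 20, 28)
printer 60 ((602.8280029296875, 113.68449401855469), (186.44862365722656, 197.51620483398438), 89.0097885131836) 2111.5 (176, 137, 54, 57)
printer 60 ((501.659423828125, 93.77118682861328), (143.21690368652344, 24.5291690826416), 88.81144714355469) 117.0 (188, 190, 42, 8)
catch 70 ((643.3622436523438, 117.03544616699219), (20.936443328857422, 7.040055751800537), 88.93045043945312) 11.5 (198, 152, 7, 3)
red 70 ((597.1273803710938, 66.88257598876953), (15.14564323425293, 46.4473876953125), 10.297511100769043) 41.5 (209, 163, 14, 6)
blue 41 ((577.4163208007812, 101.594970703125), (31.954408645629883, 17.834909439086914), 88.88253784179688) 35.0 (202, 170, 10, 6)
blue 41 ((611.18017578125, 105.78231811523438), (13.970427513122559, 33.446014404296875), 11.530418395996094) 23.5 (201, 161, 10, 6)
```

View pics/crop1.png

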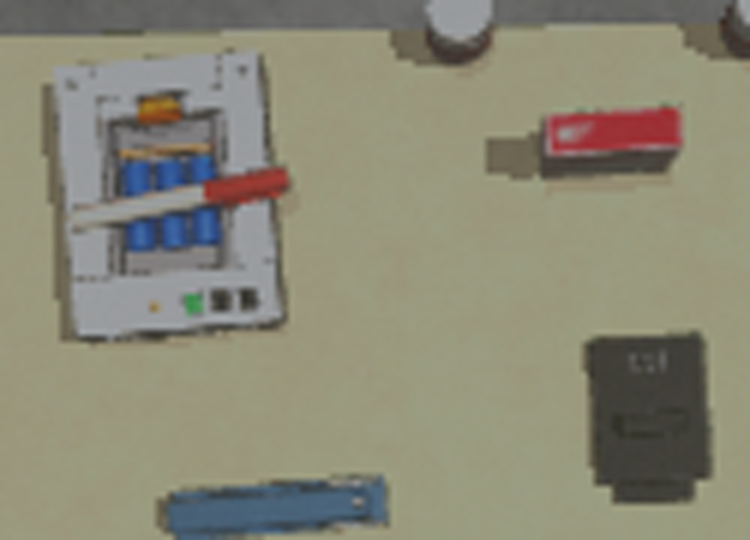

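The crop shows deck corners near (57,66), (263,52), (284,325), (75,337), the catch at (160,108), the marker from (75,218) to (288,181), and the cover plate corners at (585,340), (702,333), (711,475), (595,483).

```bash
python3 - <<'E'
from h import *
f=lambda u,z:ray("top",((u[0]+.5)/6-.5+175,(u[1]+.5)/6-.5+135),z)[:2]
for nm,cs,z in (("printer",[(57,66),(263,52),(284,325),(75,337)],60),("cover",[(585,340),(702,333),(711,475),(595,483)],11),("bay",[(108,118),(218,114),(226,268),(120,273)],60)):
    P=np.array([f(c,z) for c in cs]);print(nm,P.round(0).tolist(),P.mean(0))
    d=(P[0]+P[1]-P[2]-P[3])/2;e=(P[0]+P[3]-P[1]-P[2])/2;print(np.hypot(*d),np.hypot(*e),np.degrees(np.arctan2(d[1],d[0])),np.degrees(np.arctan2(-e[0],e[1])))
print("lip",f((653,500),3),"rib",f((650,423),33),"catch",f((160,97),73),f((160,120),62))
print("marker",f((75,218),68),f((288,181),68))
im=np.load("pics/scene0.npy")
a=cv2.resize(im[150:265,225:345][:,:,::-1],None,fx=5,fy=5,interpolation=cv2.INTER_CUBIC);cv2.imwrite("pics/crop2.png",a)
E
```

```text
printer [[672.0, 177.0], [678.0, 56.0], [517.0, 47.0], [513.0, 168.0]] [595.14812584 112.16785181]
160.4185207567454 121.32394450709342 3.2966170167407167 2.504674666414596
cover [[508.0, -131.0], [510.0, -202.0], [425.0, -205.0], [421.0, -135.0]] [ 465.96835121 -168.68356771]
86.03789127809202 70.47683272019022 2.3816906866476764 2.473018293578948
bay [[641.0, 148.0], [642.0, 83.0], [551.0, 80.0], [550.0, 142.0]] [596.01878008 113.20764309]
91.0794588686174 63.08882166804455 2.904527111182929 1.2948924609107069
lip [ 410.32053521 -170.74823243] rib [ 456.22733194 -167.81313037] catch [650.82178533 115.74939797] [638.89265275 117.1021966 ]
marker [581.62531094 166.50754192] [600.86505042  42.52764625]
```

View pics/crop2.png

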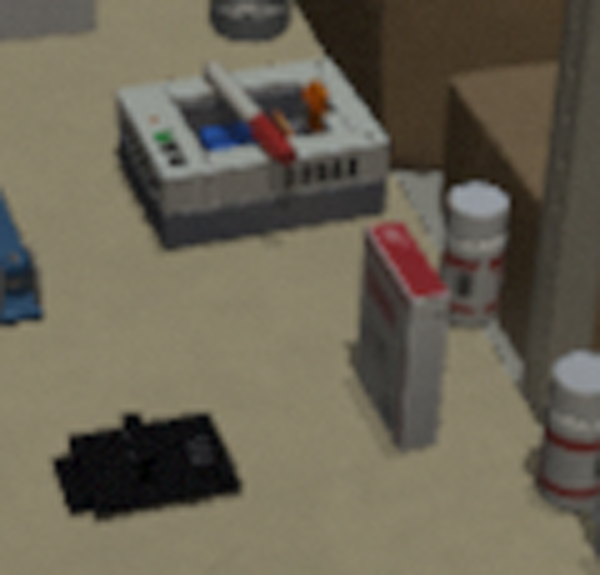

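The crop confirms the layout: printer deck corners at about (120,93), (327,62), (387,147), (165,183), the marker across the bay, the orange catch at (315,97) and the cover's lip end at (60,475), facing the robot.

```bash
cat >> h.py <<'E'
from scipy.spatial.transform import Rotation as Ro
def rot(yaw,tilt=0):  # tool down, yaw deg; tilt rad = rear(+x) up about object y
    return Ro.from_euler('z',yaw-90,degrees=True)*Ro.from_euler('y',-tilt)*Ro.from_euler('z',90,degrees=True)*Ro.from_euler('x',np.pi)
def delta(pos,R,s=None):
    s=s or monitor.sense();C=Ro.from_euler('xyz',s["tcp_rot"])
    d=C.inv().apply(np.asarray(pos)-s["eef_pos"])/50;w=np.degrees((C.inv()*R).as_rotvec())/6
    print("t%.2f"%s["clock"],"pos",s["eef_pos"].round(1),"F",s["contact_force"].round(1),"g",s["grasp_force"].round(1),"op",(s["opening"]*85.4).round(1),"-> xyz",d.round(3),"a",w.round(3))
E
python3 - <<'E'
from h import *
g=lambda u,z:ray("scene",((u[0]+.5)/5-.5+225,(u[1]+.5)/5-.5+150),z)[:2]
P=np.array([g(c,60) for c in [(120,93),(327,62),(387,147),(165,183)]]);print(P.round(0).tolist(),P.mean(0))
d=(P[1]+P[2]-P[0]-P[3])/2;e=(P[0]+P[1]-P[2]-P[3])/2;print(np.hypot(*d),np.hypot(*e),np.degrees(np.arctan2(d[1],d[0])),np.degrees(np.arctan2(-e[0],e[1])))
print(g((211,66),68),g((287,155),68))
delta((591,104.5,140),rot(98.8))
E
```

```text
[[512.0, 160.0], [666.0, 170.0], [673.0, 51.0], [518.0, 40.0]] [592.09558741 105.2225354 ]
154.6139962312962 119.37729212784996 3.79555230137416 2.9841948936709954
[579.89387932 169.0094259 ] [600.96959003  43.74200888]Traceback (most recent call last):
  File "<stdin>", line 6, in <module>
  File "h.py", line 20, in delta
    print("t%.2f"%s["clock"],"pos",s["eef_pos"].round(1),"F",s["contact_force"].round(1),"g",s["grasp_force"].round(1),"op",(s["opening"]*85.4).round(1),"-> xyz",d.round(3),"a",w.round(3))
                                                                                             ^^^^^^^^^^^^^^^^^^^^^^
AttributeError: 'float' object has no attribute 'round'
```

```bash
sed -i 's/s\["grasp_force"\].round(1)/round(float(s["grasp_force"]),1)/; s/(s\["opening"\]\*85.4).round(1)/round(float(s["opening"])*85.4,1)/' h.py
python3 -c "
from h import *
delta((591,104.5,140),rot(98.8))"
```

```text
t0.10 pos [256.8 569.3 230.6] F [-0.5  0.2 -0.3] g 0.0 op 85.6 -> xyz [-9.915 -5.723  1.82 ] a [-1.200e-02  6.000e-03  9.486e+00]
```

>>> drive_tool --plan '[{"x": -9.915,"y": -5.723,"z": 0,"az": 9.486,"hand": 40},{"x": -9.915,"y": -5.723,"z": 0,"az": 9.486,"hand": 40},{"x": -9.915,"y": -5.723,"z": 0,"az": 9.486,"hand": 40},{"x": -9.915,"y": -5.723,"z": 0,"az": 9.486,"hand": 40},{"x": -9.915,"y": -5.723,"z": 0,"az": 9.486,"hand": 40},{"x": -9.915,"y": -5.723,"z": 0,"az": 9.486,"hand": 40},{"x": -9.915,"y": -5.723,"z": 0,"az": 9.486,"hand": 40},{"x": -9.915,"y": -5.723,"z": 0,"az": 9.486,"hand": 40}]'

```text
invalid input
```

```bash
python3 -c "
from h import *
delta((591,104.5,140),rot(98.8))"
```

```text
t0.10 pos [256.8 569.3 230.6] F [-0.5  0.2 -0.3] g 0.0 op 85.6 -> xyz [-9.915 -5.723  1.82 ] a [-1.200e-02  6.000e-03  9.486e+00]
```

>>> drive_tool --plan '[{"x": -9.9,"y": -5.7,"z": 0,"ax": 0,"ay": 0,"az": 9.5,"hand": 40},{"x": -9.9,"y": -5.7,"z": 0,"ax": 0,"ay": 0,"az": 9.5,"hand": 40}]' --grip_force 30

```text
clock: 0.3
eef_pos: [315.3, 488.1, 230.7]
tcp_rot: [-3.141, 0.0, 2.415]
contact_force: [1.1, -0.2, 0.0]
opening: 0.696
grasp_force: 0.0
```

```bash
python3 -c "
from h import *
delta((591,104.5,140),rot(98.8))"
```

```text
t0.30 pos [315.3 488.1 230.7] F [ 1.1 -0.2  0. ] g 0.0 op 59.5 -> xyz [-9.218 -2.067  1.817] a [-6.000e-03  4.000e-03  6.592e+00]
```

>>> drive_tool --plan '[{"x": -9.2,"y": -2.0,"z": 0,"ax": 0,"ay": 0,"az": 6.5,"hand": 40},{"x": -9.2,"y": -2.0,"z": 0,"ax": 0,"ay": 0,"az": 6.5,"hand": 40},{"x": -9.2,"y": -2.0,"z": 0,"ax": 0,"ay": 0,"az": 6.5,"hand": 40},{"x": -9.2,"y": -2.0,"z": 0,"ax": 0,"ay": 0,"az": 6.5,"hand": 40},{"x": -9.2,"y": -2.0,"z": 0,"ax": 0,"ay": 0,"az": 6.5,"hand": 40},{"x": -9.2,"y": -2.0,"z": 0,"ax": 0,"ay": 0,"az": 6.5,"hand": 40},{"x": -9.2,"y": -2.0,"z": 1.0,"ax": 0,"ay": 0,"az": 6.5,"hand": 40},{"x": -9.2,"y": -2.0,"z": 1.8,"ax": 0,"ay": 0,"az": 6.5,"hand": 40}]'

```text
clock: 1.1
eef_pos: [548.9, 172.0, 192.1]
tcp_rot: [3.138, -0.0, 1.737]
contact_force: [1.3, 1.3, 0.8]
opening: 0.473
grasp_force: 0.0
```

>>> drive_tool --plan '[{"x": 0,"y": 0,"z": 0,"ax": 0,"ay": 0,"az": 0,"hand": 40},{"x": 0,"y": 0,"z": 0,"ax": 0,"ay": 0,"az": 0,"hand": 40},{"x": 0,"y": 0,"z": 0,"ax": 0,"ay": 0,"az": 0,"hand": 40}]'

```text
clock: 1.4
eef_pos: [546.2, 174.4, 191.2]
tcp_rot: [-3.142, -0.0, 1.737]
contact_force: [-1.1, -0.4, 0.3]
opening: 0.465
grasp_force: 0.0
```

```bash
python3 -c "
from h import *
delta((591,104.5,52),rot(98.8))"
```

```text
t1.40 pos [546.2 174.4 191.2] F [-1.1 -0.4  0.3] g 0.0 op 39.7 -> xyz [-1.527  0.652  2.783] a [-0.001 -0.003  0.124]
```

>>> drive_tool --plan '[{"x": -1.53,"y": 0.65,"z": 0,"ax": 0,"ay": 0,"az": 0.12,"hand": 40},{"x": -1.53,"y": 0.65,"z": 0.9,"ax": 0,"ay": 0,"az": 0.12,"hand": 40},{"x": -1.53,"y": 0.65,"z": 1.8,"ax": 0,"ay": 0,"az": 0.12,"hand": 40},{"x": -1.53,"y": 0.65,"z": 2.4,"ax": 0,"ay": 0,"az": 0.12,"hand": 40},{"x": -1.53,"y": 0.65,"z": 2.78,"ax": 0,"ay": 0,"az": 0.12,"hand": 40},{"x": -1.53,"y": 0.65,"z": 2.78,"ax": 0,"ay": 0,"az": 0.12,"hand": 40},{"x": -1.53,"y": 0.65,"z": 2.78,"ax": 0,"ay": 0,"az": 0.12,"hand": 40}]'

```text
clock: 2.1
eef_pos: [591.4, 104.9, 52.8]
tcp_rot: [3.141, -0.0, 1.726]
contact_force: [0.7, 0.3, 0.1]
opening: 0.465
grasp_force: 0.0
```

>>> drive_tool --plan '[{"x": 0,"y": 0,"z": 0,"ax": 0,"ay": 0,"az": 0,"hand": 5},{"x": 0,"y": 0,"z": 0,"ax": 0,"ay": 0,"az": 0,"hand": 5},{"x": 0,"y": 0,"z": 0,"ax": 0,"ay": 0,"az": 0,"hand": 5},{"x": 0,"y": 0,"z": 0,"ax": 0,"ay": 0,"az": 0,"hand": 5},{"x": 0,"y": 0,"z": 0,"ax": 0,"ay": 0,"az": 0,"hand": 5}]' --grip_force 30

```text
clock: 2.6
eef_pos: [592.4, 104.3, 53.8]
tcp_rot: [3.139, -0.001, 1.725]
contact_force: [-0.9, 2.7, 7.3]
opening: 0.173
grasp_force: 30.2
```

```bash
python3 -c "
from h import *
delta((560,-35,120),rot(92.5))"
```

```text
t2.60 pos [592.4 104.3  53.8] F [-0.9  2.7  7.3] g 30.2 op 14.8 -> xyz [-2.653 -1.063 -1.329] a [ 0.029 -0.007  1.052]
```

>>> drive_tool --plan '[{"x": 0,"y": 0,"z": -0.7,"ax": 0,"ay": 0,"az": 0,"hand": 5},{"x": 0,"y": 0,"z": -1.3,"ax": 0,"ay": 0,"az": 0,"hand": 5},{"x": -0.65,"y": -0.25,"z": -1.3,"ax": 0,"ay": 0,"az": 0.3,"hand": 5},{"x": -1.3,"y": -0.5,"z": -1.3,"ax": 0,"ay": 0,"az": 0.6,"hand": 5},{"x": -1.95,"y": -0.75,"z": -1.3,"ax": 0,"ay": 0,"az": 1.0,"hand": 5},{"x": -2.65,"y": -1.06,"z": -1.3,"ax": 0,"ay": 0,"az": 1.0,"hand": 5},{"x": -2.65,"y": -1.06,"z": -1.3,"ax": 0,"ay": 0,"az": 1.0,"hand": 5},{"x": -2.65,"y": -1.06,"z": -1.3,"ax": 0,"ay": 0,"az": 1.0,"hand": 5}]'

```text
clock: 3.4
eef_pos: [559.4, -36.0, 117.8]
tcp_rot: [3.14, -0.0, 1.618]
contact_force: [-0.0, 0.0, -0.3]
opening: 0.17
grasp_force: 29.4
```

```bash
python3 - <<'E'
from h import *
delta((560,-35,4),rot(92.5))
for n in("scene","top"):
    np.save(f"pics/{n}1.npy",imaging.grab_frame(n))
a=np.load("pics/top1.npy")[135:225,175:300];b=np.load("pics/scene1.npy")[130:265,225:345]
a=cv2.resize(a,(500,360),interpolation=2);b=cv2.resize(b,(300,360),interpolation=2)
cv2.imwrite("pics/v1.png",np.hstack([a,b])[:,:,::-1])
E
```

```text
t3.40 pos [559.4 -36.  117.8] F [-0.   0.  -0.3] g 29.4 op 14.6 -> xyz [0.02  0.01  2.275] a [ 0.013 -0.     0.033]
```

View pics/v1.png

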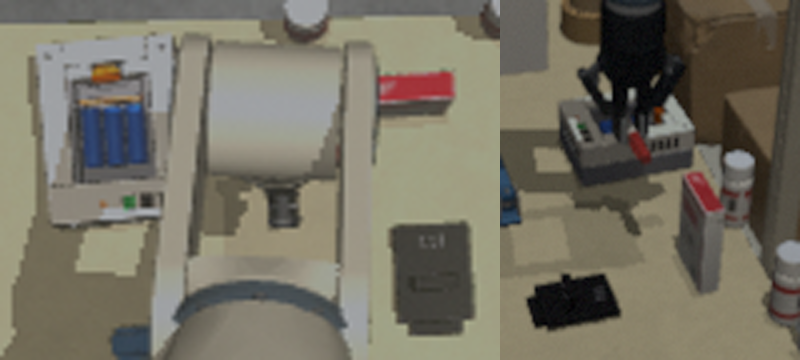

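The marker is held clear of the bay (red cap at about (635,145) in the scene half), and the bay with its blue cells is open. Lowering it to the table.

>>> drive_tool --plan '[{"x": 0,"y": 0,"z": 0.8,"ax": 0,"ay": 0,"az": 0,"hand": 5},{"x": 0,"y": 0,"z": 1.6,"ax": 0,"ay": 0,"az": 0,"hand": 5},{"x": 0,"y": 0,"z": 2.1,"ax": 0,"ay": 0,"az": 0,"hand": 5},{"x": 0,"y": 0,"z": 2.26,"ax": 0,"ay": 0,"az": 0,"hand": 5},{"x": 0,"y": 0,"z": 2.26,"ax": 0,"ay": 0,"az": 0,"hand": 5},{"x": 0,"y": 0,"z": 2.26,"ax": 0,"ay": 0,"az": 0,"hand": 40},{"x": 0,"y": 0,"z": 2.26,"ax": 0,"ay": 0,"az": 0,"hand": 40},{"x": 0,"y": 0,"z": 2.26,"ax": 0,"ay": 0,"az": 0,"hand": 40}]'

```text
clock: 4.3
eef_pos: [560.2, -35.4, 5.3]
tcp_rot: [3.139, 0.0, 1.62]
contact_force: [0.4, 0.2, 0.3]
opening: 0.473
grasp_force: 0.0
```

>>> drive_tool --plan '[{"x": 0,"y": 0,"z": -0.8,"ax": 0,"ay": 0,"az": 0,"hand": 40},{"x": 0,"y": 0,"z": -1.6,"ax": 0,"ay": 0,"az": 0,"hand": 40},{"x": 0,"y": 0,"z": -2.3,"ax": 0,"ay": 0,"az": 0,"hand": 40},{"x": 0,"y": 0,"z": -2.3,"ax": 0,"ay": 0,"az": 0,"hand": 40},{"x": 0,"y": 0,"z": -2.3,"ax": 0,"ay": 0,"az": 0,"hand": 40}]'

```text
clock: 4.8
eef_pos: [559.9, -35.5, 120.4]
tcp_rot: [3.139, 0.0, 1.62]
contact_force: [-0.6, 0.0, -0.5]
opening: 0.465
grasp_force: 0.0
```

```bash
python3 - <<'E'
from h import *
a=np.radians(2.5);delta((465-8*np.cos(a),-168.7-8*np.sin(a),110),rot(92.5))
E
```

```text
t4.80 pos [559.9 -35.5 120.4] F [-0.6  0.  -0.5] g 0.0 op 39.7 -> xyz [-2.567 -2.186  0.202] a [0.029 0.003 0.05 ]
```

>>> drive_tool --plan '[{"x": -1.3,"y": -1.1,"z": 0,"ax": 0,"ay": 0,"az": 0,"hand": 40},{"x": -2.57,"y": -2.19,"z": 0,"ax": 0,"ay": 0,"az": 0.05,"hand": 40},{"x": -2.57,"y": -2.19,"z": 0,"ax": 0,"ay": 0,"az": 0.05,"hand": 40},{"x": -2.57,"y": -2.19,"z": 0.2,"ax": 0,"ay": 0,"az": 0.05,"hand": 40},{"x": -2.57,"y": -2.19,"z": 0.2,"ax": 0,"ay": 0,"az": 0.05,"hand": 40},{"x": -2.57,"y": -2.19,"z": 0.2,"ax": 0,"ay": 0,"az": 0.05,"hand": 40},{"x": -2.57,"y": -2.19,"z": 0.2,"ax": 0,"ay": 0,"az": 0.05,"hand": 40}]'

```text
clock: 5.5
eef_pos: [456.7, -168.5, 108.8]
tcp_rot: [3.142, -0.0, 1.615]
contact_force: [0.7, 0.3, 0.2]
opening: 0.469
grasp_force: 0.0
```

```bash
python3 - <<'E'
from h import *
a=np.radians(2.5);delta((465-8*np.cos(a),-168.7-8*np.sin(a),14.5),rot(92.5))
for n in("scene","top"):
    np.save(f"pics/{n}2.npy",imaging.grab_frame(n))
a=np.load("pics/top2.npy")[135:205,180:260];b=np.load("pics/scene2.npy")[155:205,240:310]
a=cv2.resize(a,(400,350),interpolation=2);b=cv2.resize(b,(400,350),interpolation=2)
cv2.imwrite("pics/v2.png",np.hstack([a,b])[:,:,::-1])
E
```

```text
t5.50 pos [ 456.7 -168.5  108.8] F [0.7 0.3 0.2] g 0.0 op 40.1 -> xyz [-0.012  0.005  1.886] a [ 0.    -0.002  0.007]
```

View pics/v2.png

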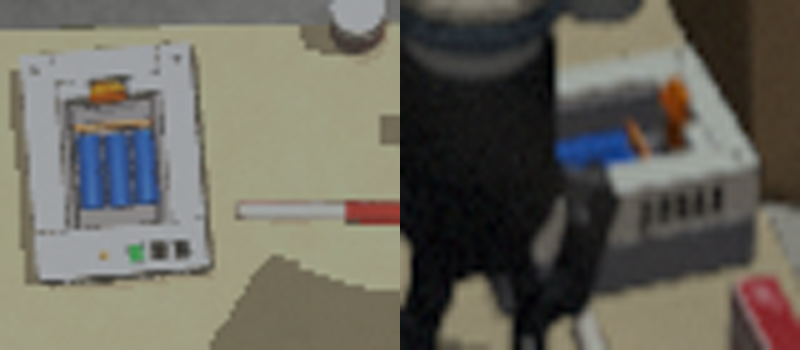

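The marker lies on the table at left-half (320,212), clear of the printer, and the bay is fully visible with the catch at (108,90). I'll refine both poses by fitting edge lines in the top view, and grasp the cover.

```bash
cat > fit.py <<'E'
from h import *
def edge(im,n,p0,p1,out,z,half=4,N=40):
    """sub-pixel line between two px end points: strongest gradient across it; world points at z"""
    p0,p1=np.array(p0,float),np.array(p1,float);d=(p1-p0)/np.linalg.norm(p1-p0);nrm=np.array([-d[1],d[0]])
    if nrm@np.array(out)<0:nrm=-nrm
    t=np.linspace(.12,.88,N);o=np.arange(-half,half+.01,.1)
    P=p0+t[:,None]*(p1-p0);Q=P[:,None]+o[None,:,None]*nrm
    v=cv2.remap(im,Q[...,0].astype(np.float32),Q[...,1].astype(np.float32),cv2.INTER_LINEAR).astype(float)
    v=cv2.GaussianBlur(v,(0,0),sigmaX=4,sigmaY=1)
    g=np.abs(np.gradient(v,axis=1));w=g*(g>.5*g.max(1,keepdims=True));k=(w*o).sum(1)/w.sum(1)
    k0=np.median(k);ok=abs(k-k0)<1
    W=np.array([ray(n,P[i]+k[i]*nrm,z)[:2] for i in range(N) if ok[i]],np.float32)
    l=cv2.fitLine(W,cv2.DIST_HUBER,0,.01,.01).ravel();return W.mean(0),l[:2],int(ok.sum())
def box(im,n,c,z):
    c=np.array(c,float);m=c.mean(0);r={}
    for nm,i,j in(("rear",0,1),("right",1,2),("front",2,3),("left",3,0)):
        q,d,k=edge(im,n,c[i],c[j],(c[i]+c[j])/2-m,z);d=d*np.sign(d[0] if abs(d[0])>abs(d[1]) else d[1])
        yaw=np.degrees(np.arctan2(d[1],d[0]));r[nm]=q;print(nm,q.round(1),"yaw",round(yaw-(90 if abs(d[1])>abs(d[0]) else 0),2),k)
    return r
E
python3 - <<'E'
from fit import *
s=lambda a:[((u[0]+.5)/6-.5+175,(u[1]+.5)/6-.5+135) for u in a]
t0=cv2.cvtColor(np.load("pics/top0.npy"),cv2.COLOR_RGB2GRAY);c2=np.load("pics/top2.npy")
sat=np.clip(c2[...,0].astype(int)-c2[...,2],0,255).astype(np.uint8)
print("cover");box(t0,"top",s([(585,340),(702,333),(711,475),(595,483)]),11)
print("printer");box(sat,"top",s([(57,66),(263,52),(284,325),(75,337)]),60)
g2=cv2.cvtColor(c2,cv2.COLOR_RGB2GRAY)
print("bay");box(g2,"top",s([(108,118),(218,114),(226,268),(120,273)]),60)
E
```

```text
cover
rear [ 509.6 -166.9] yaw 0.26 40
right [ 467.5 -204.6] yaw 2.12 40
front [ 410.8 -170.3] yaw 3.46 35
left [ 464.3 -132.6] yaw 0.87 40
printer
rear [676.2 116.9] yaw 4.56 40
right [597.5  52.6] yaw 3.56 40
front [512.9 105.9] yaw 4.07 36
left [592.2 174.6] yaw 3.99 40
bay
rear [642.2 115.1] yaw 3.98 39
right [596.7  80. ] yaw 0.93 40
front [556.3 118.9] yaw 6.49 22
left [595.1 147.4] yaw 3.93 40
```

>>> drive_tool --plan '[{"x": 0,"y": 0,"z": 0.8,"ax": 0,"ay": 0,"az": 0,"hand": 40},{"x": 0,"y": 0,"z": 1.5,"ax": 0,"ay": 0,"az": 0,"hand": 40},{"x": 0,"y": 0,"z": 1.88,"ax": 0,"ay": 0,"az": 0,"hand": 40},{"x": 0,"y": 0,"z": 1.88,"ax": 0,"ay": 0,"az": 0,"hand": 40},{"x": 0,"y": 0,"z": 1.88,"ax": 0,"ay": 0,"az": 0,"hand": 40}]'

```text
clock: 6.1
eef_pos: [456.5, -168.7, 15.1]
tcp_rot: [-3.141, -0.0, 1.616]
contact_force: [-0.8, -0.6, 0.8]
opening: 0.469
grasp_force: 0.0
```

>>> drive_tool --plan '[{"x": 0,"y": 0,"z": 0,"ax": 0,"ay": 0,"az": 0,"hand": 3},{"x": 0,"y": 0,"z": 0,"ax": 0,"ay": 0,"az": 0,"hand": 3},{"x": 0,"y": 0,"z": 0,"ax": 0,"ay": 0,"az": 0,"hand": 3},{"x": 0,"y": 0,"z": 0,"ax": 0,"ay": 0,"az": 0,"hand": 3},{"x": 0,"y": 0,"z": 0,"ax": 0,"ay": 0,"az": 0,"hand": 3}]' --grip_force 40

```text
clock: 6.6
eef_pos: [457.1, -169.4, 16.3]
tcp_rot: [3.139, 0.001, 1.614]
contact_force: [-1.4, 2.0, 7.7]
opening: 0.131
grasp_force: 39.7
```

```bash
python3 - <<'E'
from h import *
delta((457,-169,140),rot(92.5))
E
```

```text
t6.60 pos [ 457.1 -169.4   16.3] F [-1.4  2.   7.7] g 39.7 op 11.2 -> xyz [ 0.005  0.004 -2.475] a [ 0.023  0.008 -0.   ]
```

```bash
cat >> h.py <<'E'
PR=dict(x=595.,y=113.,yaw=4.0,dz=0.,hz=16.3)
def tgt(ox,oz,th,oy=0):
    c,s=np.cos(th),np.sin(th);px=ox-8*c-PR["hz"]*s;pz=oz-8*s+PR["hz"]*c+PR["dz"];a=np.radians(PR["yaw"])
    return (PR["x"]+px*np.cos(a)-oy*np.sin(a),PR["y"]+px*np.sin(a)+oy*np.cos(a),pz),rot(90+PR["yaw"],th)
E
python3 - <<'E'
from h import *
print(tgt(12,120,.0)[0]);delta(*tgt(12,120,0))
E
```

```text
(np.float64(598.9902562010393), np.float64(113.2790258949765), np.float64(136.3))
t6.60 pos [ 457.1 -169.4   16.3] F [-1.4  2.   7.7] g 39.7 op 11.2 -> xyz [ 5.522  3.087 -2.398] a [ 0.023  0.008 -0.25 ]
```

>>> drive_tool --plan '[{"x": 0,"y": 0,"z": -0.5,"ax": 0,"ay": 0,"az": 0,"hand": 3},{"x": 0,"y": 0,"z": -1.2,"ax": 0,"ay": 0,"az": 0,"hand": 3},{"x": 0,"y": 0,"z": -1.9,"ax": 0,"ay": 0,"az": 0,"hand": 3},{"x": 0,"y": 0,"z": -2.4,"ax": 0,"ay": 0,"az": 0,"hand": 3},{"x": 0,"y": 0,"z": -2.4,"ax": 0,"ay": 0,"az": 0,"hand": 3},{"x": 0,"y": 0,"z": -2.4,"ax": 0,"ay": 0,"az": 0,"hand": 3}]'

```text
clock: 7.2
eef_pos: [456.3, -169.2, 135.6]
tcp_rot: [3.14, 0.001, 1.615]
contact_force: [-0.9, 0.3, -1.8]
opening: 0.129
grasp_force: 39.4
```

```bash
python3 - <<'E'
from h import *
delta(*tgt(12,120,0))
np.save("pics/top3.npy",imaging.grab_frame("top"));np.save("pics/scene3.npy",imaging.grab_frame("scene"))
E
```

```text
t7.20 pos [ 456.3 -169.2  135.6] F [-0.9  0.3 -1.8] g 39.4 op 11.0 -> xyz [ 5.52   3.098 -0.012] a [ 0.018  0.008 -0.249]
```

>>> drive_tool --plan '[{"x": 0.7,"y": 0.4,"z": 0,"ax": 0,"ay": 0,"az": 0,"hand": 3},{"x": 1.6,"y": 0.9,"z": 0,"ax": 0,"ay": 0,"az": -0.1,"hand": 3},{"x": 2.5,"y": 1.4,"z": 0,"ax": 0,"ay": 0,"az": -0.2,"hand": 3},{"x": 3.4,"y": 1.9,"z": 0,"ax": 0,"ay": 0,"az": -0.25,"hand": 3},{"x": 4.2,"y": 2.4,"z": 0,"ax": 0,"ay": 0,"az": -0.25,"hand": 3},{"x": 5.0,"y": 2.8,"z": 0,"ax": 0,"ay": 0,"az": -0.25,"hand": 3},{"x": 5.52,"y": 3.1,"z": 0,"ax": 0,"ay": 0,"az": -0.25,"hand": 3},{"x": 5.52,"y": 3.1,"z": 0,"ax": 0,"ay": 0,"az": -0.25,"hand": 3}]'

```text
clock: 8.1
eef_pos: [599.7, 116.8, 133.2]
tcp_rot: [-3.141, -0.001, 1.644]
contact_force: [0.5, -0.6, -0.7]
opening: 0.129
grasp_force: 39.4
```

```bash
python3 - <<'E'
from h import *
delta(*tgt(12,105,.38))
E
```

```text
t8.10 pos [599.7 116.8 133.2] F [ 0.5 -0.6 -0.7] g 39.4 op 11.1 -> xyz [-0.069 -0.129  0.322] a [-3.636 -0.012  0.03 ]
```

>>> drive_tool --plan '[{"x": -0.07,"y": -0.13,"z": 0,"ax": -0.7,"ay": 0,"az": 0.03,"hand": 3},{"x": -0.07,"y": -0.13,"z": 0,"ax": -1.5,"ay": 0,"az": 0.03,"hand": 3},{"x": -0.07,"y": -0.13,"z": 0,"ax": -2.3,"ay": 0,"az": 0.03,"hand": 3},{"x": -0.07,"y": -0.13,"z": 0.1,"ax": -3.0,"ay": 0,"az": 0.03,"hand": 3},{"x": -0.07,"y": -0.13,"z": 0.2,"ax": -3.63,"ay": 0,"az": 0.03,"hand": 3},{"x": -0.07,"y": -0.13,"z": 0.2,"ax": -3.63,"ay": 0,"az": 0.03,"hand": 3},{"x": -0.07,"y": -0.13,"z": 0.2,"ax": -3.63,"ay": 0,"az": 0.03,"hand": 3}]'

```text
clock: 8.8
eef_pos: [591.8, 108.9, 124.1]
tcp_rot: [2.765, -0.0, 1.638]
contact_force: [0.6, 0.5, 0.4]
opening: 0.128
grasp_force: 39.4
```

```bash
python3 - <<'E'
from h import *
delta(*tgt(12,85,.38))
for n in("scene","top"):
    np.save(f"pics/{n}4.npy",imaging.grab_frame(n))
a=np.load("pics/top4.npy")[135:205,180:260];b=np.load("pics/scene4.npy")[135:205,235:315]
a=cv2.resize(a,(400,350),interpolation=2);b=cv2.resize(b,(400,350),interpolation=2)
cv2.imwrite("pics/v4.png",np.hstack([a,b])[:,:,::-1])
E
```

```text
t8.80 pos [591.8 108.9 124.1] F [0.6 0.5 0.4] g 39.4 op 11.0 -> xyz [ 0.078 -0.161  0.516] a [-0.03   0.011 -0.028]
```

View pics/v4.png

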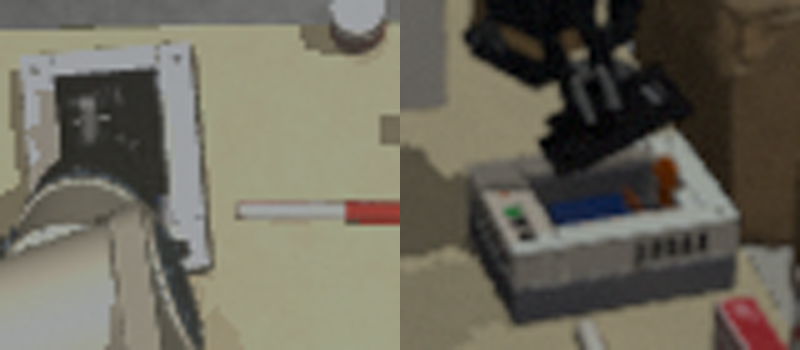

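The cover is held tilted nose-down above the bay; its rear edge runs from about (57,75) to (162,68) in the left half. Checking its lateral position from these edges.

```bash
python3 - <<'E'
from fit import *
g=cv2.cvtColor(np.load("pics/top4.npy"),cv2.COLOR_RGB2GRAY)
q=lambda u:((u[0]+.5)/5-.5+180,(u[1]+.5)/5-.5+135)
s=monitor.sense();T=Ro.from_euler('xyz',s["tcp_rot"])
# cover point (x,y,z) in cover frame -> world; tool y=+x_cover, tool x=+y_cover, tool z=-z
W=lambda p:s["eef_pos"]+T.apply([p[1],p[0]+8,-(p[2]-16.3)])
for nm,a,b,out,cx,sg in(("left",(57,78),(60,155),(-1,0),25,1),("right",(162,72),(166,190),(1,0),15,-1)):
    z=W((cx,0,11))[2];m,d,k=edge(g,"top",q(a),q(b),out,z,half=3)
    C=W((cx,34.5*sg,11));R=W((cx+1,34.5*sg,11));dd=(R-C)[:2];dd/=np.hypot(*dd)
    e=(m-C[:2])@np.array([-dd[1],dd[0]]);print(nm,z,m,C,"vision minus predicted y",e,np.degrees(np.arctan2(d[1],d[0]))%180,k)
print(W((-8,0,33)),W((45,0,11)))
E
```

```text
left 132.42469612139075 [618.4823  143.99695] [623.58850658 145.8708396  132.44239844] vision minus predicted y -1.531387941016335 6.0698376 40
right 128.72110780612726 [607.85333   73.375145] [618.90669663  76.40789561 128.70340548] vision minus predicted y -2.293586509792477 5.0291767 40
[587.16671258 108.86369963 140.63840437] [644.41877318 112.67828527 139.83187275]
```

```bash
sed -i 's/y=113\./y=114.8/' h.py; python3 - <<'E'
from h import *
delta(*tgt(11,80,.38));delta(*tgt(11,66.5,.38))
E
```

```text
t8.90 pos [593.3 109.3 125.1] F [-0.1  0.6 -1.6] g 39.4 op 10.9 -> xyz [ 0.107 -0.252  0.609] a [-0.006  0.007 -0.031]
t8.90 pos [593.3 109.3 125.1] F [-0.1  0.6 -1.6] g 39.4 op 10.9 -> xyz [ 0.107 -0.352  0.86 ] a [-0.006  0.007 -0.031]
```

>>> drive_tool --plan '[{"x": 0.1,"y": -0.1,"z": 0.25,"ax": 0,"ay": 0,"az": -0.03,"hand": 3},{"x": 0.1,"y": -0.25,"z": 0.61,"ax": 0,"ay": 0,"az": -0.03,"hand": 3},{"x": 0.1,"y": -0.28,"z": 0.68,"ax": 0,"ay": 0,"az": -0.03,"hand": 3},{"x": 0.1,"y": -0.3,"z": 0.74,"ax": 0,"ay": 0,"az": -0.03,"hand": 3},{"x": 0.1,"y": -0.33,"z": 0.8,"ax": 0,"ay": 0,"az": -0.03,"hand": 3},{"x": 0.1,"y": -0.33,"z": 0.8,"ax": 0,"ay": 0,"az": -0.03,"hand": 3},{"x": 0.1,"y": -0.33,"z": 0.8,"ax": 0,"ay": 0,"az": -0.03,"hand": 3}]'

```text
clock: 9.6
eef_pos: [592.0, 114.5, 82.1]
tcp_rot: [2.761, 0.001, 1.641]
contact_force: [-0.5, -0.4, -0.1]
opening: 0.127
grasp_force: 39.4
```

```bash
python3 - <<'E'
from h import *
delta(*tgt(11,66.5,.38));print(monitor.sense()["wrist_torque"].round(2))
for n in("scene","top"):
    np.save(f"pics/{n}5.npy",imaging.grab_frame(n))
a=np.load("pics/top5.npy")[135:205,180:260];b=np.load("pics/scene5.npy")[135:205,235:315]
a=cv2.resize(a,(400,350),interpolation=2);b=cv2.resize(b,(400,350),interpolation=2)
cv2.imwrite("pics/v5.png",np.hstack([a,b])[:,:,::-1])
E
```

```text
t9.60 pos [592.  114.5  82.1] F [-0.5 -0.4 -0.1] g 39.4 op 10.8 -> xyz [ 0.001 -0.016  0.067] a [0.007 0.004 0.002]
[-0.02  0.26  0.03]
```

View pics/v5.png

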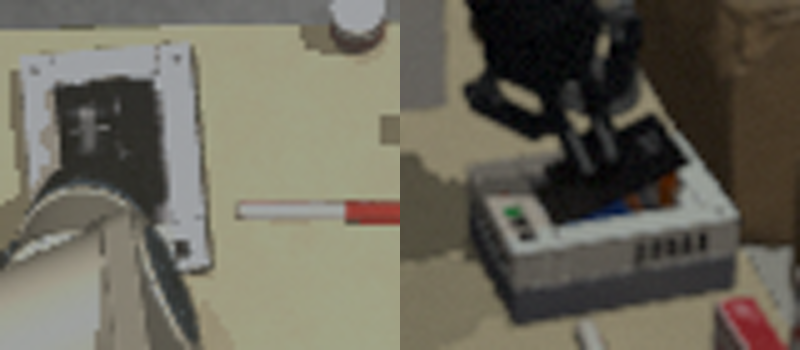

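The cover is tilted with its nose in the bay (left half x 57–162 at the rear) and touches nothing yet. Re-measuring the lateral offset at this height.

```bash
python3 - <<'E'
from fit import *
q=lambda u:((u[0]+.5)/5-.5+180,(u[1]+.5)/5-.5+135)
s=monitor.sense();T=Ro.from_euler('xyz',s["tcp_rot"])
W=lambda p:s["eef_pos"]+T.apply([p[1],p[0]+8,-(p[2]-16.3)])
g=cv2.cvtColor(np.load("pics/top5.npy"),cv2.COLOR_RGB2GRAY)
for nm,a,b,out,cx,sg in(("left",(56,88),(60,165),(-1,0),20,1),("right",(162,84),(166,160),(1,0),20,-1)):
    C=W((cx,34.5*sg,11));m,d,k=edge(g,"top",q(a),q(b),out,C[2],half=3)
    D=(W((cx+1,34.5*sg,11))-C)[:2];D/=np.hypot(*D);print(nm,m,C.round(1),"vis-pred",(m-C[:2])@np.array([-D[1],D[0]]),k)
# predicted rear corners / printer outline pixels in crop coordinates
f=lambda P:((proj("top",P)-[180,135]+.5)*5-.5).round(0)
print([f(W(p)) for p in((45,34.5,11),(45,-34.5,11))])
a=np.radians(4);X=lambda x,y,z,y0:np.array([595+x*np.cos(a)-y*np.sin(a),y0+x*np.sin(a)+y*np.cos(a),z])
for y0 in(113,115):print(y0,[f(X(x,y,60,y0)) for x,y in((80,60),(80,-60),(-80,-60),(-80,60),(46,36.5),(46,-36.5))],f(X(50,0,73,y0)))
E
```

```text
left [617.47266 149.92313] [617.6 150.9  87.7] vis-pred -0.9289755886711687 40
right [619.1637   78.12022] [622.4  82.   87.7] vis-pred -3.674656126253961 40
[array([51., 91.]), array([151.,  82.])]
113 [array([21., 57.]), array([191.,  42.]), array([210., 268.]), array([ 39., 283.]), array([ 58., 102.]), array([162.,  93.])] [107.  89.]
115 [array([18., 57.]), array([188.,  42.]), array([207., 268.]), array([ 36., 283.]), array([ 55., 102.]), array([159.,  93.])] [104.  89.]
```

```bash
sed -i 's/y=114.8/y=114.5/' h.py; python3 - <<'E'
from h import *
for o in(11,5,0.5): delta(*tgt(o,66.5,.38))
E
```

```text
t9.70 pos [592.1 114.5  82.2] F [ 0.3  0.5 -1.5] g 39.4 op 11.4 -> xyz [-0.004 -0.018  0.069] a [0.009 0.004 0.001]
t9.70 pos [592.1 114.5  82.2] F [ 0.3  0.5 -1.5] g 39.4 op 11.4 -> xyz [-0.004 -0.13   0.024] a [0.009 0.004 0.001]
t9.70 pos [592.1 114.5  82.2] F [ 0.3  0.5 -1.5] g 39.4 op 11.4 -> xyz [-0.004 -0.213 -0.009] a [0.009 0.004 0.001]
```

>>> drive_tool --plan '[{"x": 0,"y": -0.02,"z": 0.04,"ax": 0,"ay": 0,"az": 0,"hand": 3},{"x": 0,"y": -0.02,"z": 0.07,"ax": 0,"ay": 0,"az": 0,"hand": 3},{"x": 0,"y": -0.02,"z": 0.07,"ax": 0,"ay": 0,"az": 0,"hand": 3},{"x": 0,"y": -0.02,"z": 0.07,"ax": 0,"ay": 0,"az": 0,"hand": 3}]'

```text
clock: 10.1
eef_pos: [592.1, 114.5, 78.0]
tcp_rot: [2.761, 0.001, 1.641]
contact_force: [-0.1, -0.1, -1.3]
opening: 0.125
grasp_force: 39.4
```

>>> drive_tool --plan '[{"x": 0,"y": -0.03,"z": -0.01,"ax": 0,"ay": 0,"az": 0,"hand": 3},{"x": 0,"y": -0.06,"z": -0.025,"ax": 0,"ay": 0,"az": 0,"hand": 3},{"x": 0,"y": -0.09,"z": -0.037,"ax": 0,"ay": 0,"az": 0,"hand": 3},{"x": 0,"y": -0.12,"z": -0.05,"ax": 0,"ay": 0,"az": 0,"hand": 3},{"x": 0,"y": -0.12,"z": -0.05,"ax": 0,"ay": 0,"az": 0,"hand": 3},{"x": 0,"y": -0.12,"z": -0.05,"ax": 0,"ay": 0,"az": 0,"hand": 3}]'

```text
clock: 10.7
eef_pos: [585.7, 114.0, 78.2]
tcp_rot: [2.761, 0.001, 1.641]
contact_force: [-0.1, -0.2, -0.1]
opening: 0.132
grasp_force: 39.4
```

```bash
python3 - <<'E'
from h import *
for o in(4,0.5): delta(*tgt(o,66.5,.38))
print(monitor.sense()["wrist_torque"].round(2))
E
```

```text
t10.70 pos [585.7 114.   78.2] F [-0.1 -0.2 -0.1] g 39.4 op 11.2 -> xyz [-0.004  0.001 -0.009] a [0.003 0.005 0.002]
t10.70 pos [585.7 114.   78.2] F [-0.1 -0.2 -0.1] g 39.4 op 11.2 -> xyz [-0.004 -0.064 -0.035] a [0.003 0.005 0.002]
[ 0.03  0.2  -0.01]
```

>>> drive_tool --plan '[{"x": 0,"y": -0.02,"z": -0.008,"ax": 0,"ay": 0,"az": 0,"hand": 3},{"x": 0,"y": -0.04,"z": -0.016,"ax": 0,"ay": 0,"az": 0,"hand": 3},{"x": 0,"y": -0.06,"z": -0.024,"ax": 0,"ay": 0,"az": 0,"hand": 3},{"x": 0,"y": -0.06,"z": -0.024,"ax": 0,"ay": 0,"az": 0,"hand": 3},{"x": 0,"y": -0.06,"z": -0.024,"ax": 0,"ay": 0,"az": 0,"hand": 3}]'

```text
clock: 11.2
eef_pos: [582.4, 113.8, 78.1]
tcp_rot: [2.761, 0.001, 1.641]
contact_force: [-0.1, 0.4, -0.2]
opening: 0.132
grasp_force: 39.4
```

```bash
python3 - <<'E'
from h import *
for o in(.5,-1): delta(*tgt(o,66.5,.38))
print(monitor.sense()["wrist_torque"].round(2))
E
```

```text
t11.20 pos [582.4 113.8  78.1] F [-0.1  0.4 -0.2] g 39.4 op 11.3 -> xyz [-0.003 -0.003 -0.012] a [0.002 0.005 0.002]
t11.20 pos [582.4 113.8  78.1] F [-0.1  0.4 -0.2] g 39.4 op 11.3 -> xyz [-0.003 -0.031 -0.024] a [0.002 0.005 0.002]
[-0.02  0.21 -0.  ]
```

>>> drive_tool --plan '[{"x": 0,"y": -0.02,"z": -0.008,"ax": 0,"ay": 0,"az": 0,"hand": 3},{"x": 0,"y": -0.04,"z": -0.016,"ax": 0,"ay": 0,"az": 0,"hand": 3},{"x": 0,"y": -0.04,"z": -0.016,"ax": 0,"ay": 0,"az": 0,"hand": 3},{"x": 0,"y": -0.04,"z": -0.016,"ax": 0,"ay": 0,"az": 0,"hand": 3}]'

```text
clock: 11.6
eef_pos: [580.2, 113.6, 78.1]
tcp_rot: [2.761, 0.001, 1.641]
contact_force: [0.1, -0.7, -0.4]
opening: 0.127
grasp_force: 39.4
```

>>> drive_tool --plan '[{"x": 0,"y": -0.02,"z": -0.008,"ax": 0,"ay": 0,"az": 0,"hand": 3},{"x": 0,"y": -0.04,"z": -0.016,"ax": 0,"ay": 0,"az": 0,"hand": 3},{"x": 0,"y": -0.04,"z": -0.016,"ax": 0,"ay": 0,"az": 0,"hand": 3},{"x": 0,"y": -0.04,"z": -0.016,"ax": 0,"ay": 0,"az": 0,"hand": 3}]'

```text
clock: 12.0
eef_pos: [578.3, 113.6, 78.3]
tcp_rot: [2.761, 0.0, 1.641]
contact_force: [1.5, -0.8, -0.2]
opening: 0.128
grasp_force: 39.4
```

```bash
python3 - <<'E'
from h import *
delta(*tgt(0,66.5,.38))
print(monitor.sense()["wrist_torque"].round(2))
np.save("pics/scene6.npy",imaging.grab_frame("scene"));np.save("pics/top6.npy",imaging.grab_frame("top"))
a=np.load("pics/top6.npy")[135:205,180:260];b=np.load("pics/scene6.npy")[150:200,240:310]
a=cv2.resize(a,(300,262),interpolation=2);b=cv2.resize(b,(490,350),interpolation=2)
cv2.imwrite("pics/v6.png",np.hstack([np.pad(a,((0,88),(0,0),(0,0))),b])[:,:,::-1])
E
```

```text
t12.00 pos [578.3 113.6  78.3] F [ 1.5 -0.8 -0.2] g 39.4 op 10.9 -> xyz [-0.005  0.063  0.017] a [0.005 0.004 0.002]
[ 0.01  0.08 -0.01]
```

View pics/v6.png

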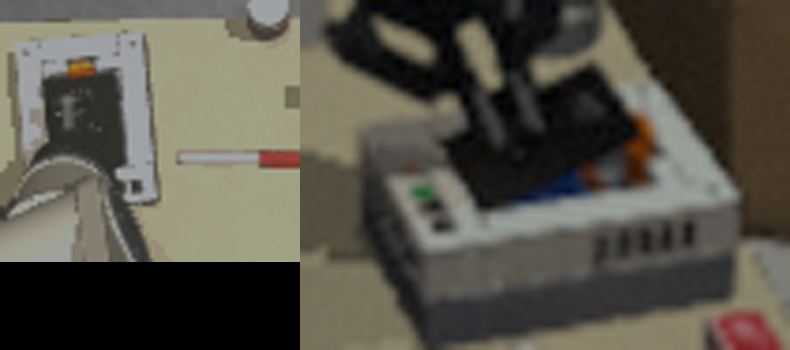

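The picture shows the lip end under the front bridge (about (480,205) right part) with the catch visible free at (640,135); light contact at x = 578, so I back off 2 mm and reduce the tilt.

```bash
sed -i 's/x=595\./x=593.5/' h.py; python3 - <<'E'
from h import *
for o,z,t in((.3,66.3,.38),(.3,63.2,.31),(.3,60.3,.24)): delta(*tgt(o,z,t))
E
```

```text
t12.10 pos [578.3 113.5  78.3] F [ 1.6  0.1 -0.6] g 39.5 op 10.8 -> xyz [-0.002  0.039  0.011] a [0.005 0.004 0.002]
t12.10 pos [578.3 113.5  78.3] F [ 1.6  0.1 -0.6] g 39.5 op 10.8 -> xyz [-0.002  0.039  0.058] a [0.674 0.004 0.001]
t12.10 pos [578.3 113.5  78.3] F [ 1.6  0.1 -0.6] g 39.5 op 10.8 -> xyz [-0.002  0.042  0.103] a [1.342e+00 4.000e-03 1.000e-03]
```

>>> drive_tool --plan '[{"x": 0,"y": 0.04,"z": 0.01,"ax": 0,"ay": 0,"az": 0,"hand": 3},{"x": 0,"y": 0.04,"z": 0.03,"ax": 0.34,"ay": 0,"az": 0,"hand": 3},{"x": 0,"y": 0.04,"z": 0.058,"ax": 0.67,"ay": 0,"az": 0,"hand": 3},{"x": 0,"y": 0.04,"z": 0.08,"ax": 1.0,"ay": 0,"az": 0,"hand": 3},{"x": 0,"y": 0.042,"z": 0.1,"ax": 1.34,"ay": 0,"az": 0,"hand": 3},{"x": 0,"y": 0.042,"z": 0.1,"ax": 1.34,"ay": 0,"az": 0,"hand": 3},{"x": 0,"y": 0.042,"z": 0.1,"ax": 1.34,"ay": 0,"az": 0,"hand": 3}]'

```text
clock: 12.8
eef_pos: [581.8, 113.7, 74.1]
tcp_rot: [2.901, 0.001, 1.64]
contact_force: [-0.0, 0.4, 0.0]
opening: 0.128
grasp_force: 39.5
```

```bash
python3 - <<'E'
from h import *
for o,z,t in((.3,60.3,.24),(.3,58.4,.2)): delta(*tgt(o,z,t))
print(monitor.sense()["wrist_torque"].round(2))
E
```

```text
t12.80 pos [581.8 113.7  74.1] F [-0.   0.4  0. ] g 39.5 op 11.0 -> xyz [ 0.     0.008 -0.002] a [0.002 0.007 0.   ]
t12.80 pos [581.8 113.7  74.1] F [-0.   0.4  0. ] g 39.5 op 11.0 -> xyz [0.    0.012 0.029] a [0.384 0.007 0.   ]
[-0.    0.09 -0.07]
```

>>> drive_tool --plan '[{"x": 0,"y": 0.005,"z": 0.01,"ax": 0.15,"ay": 0,"az": 0,"hand": 3},{"x": 0,"y": 0.01,"z": 0.02,"ax": 0.28,"ay": 0,"az": 0,"hand": 3},{"x": 0,"y": 0.01,"z": 0.03,"ax": 0.38,"ay": 0,"az": 0,"hand": 3},{"x": 0,"y": 0.01,"z": 0.03,"ax": 0.38,"ay": 0,"az": 0,"hand": 3},{"x": 0,"y": 0.01,"z": 0.03,"ax": 0.38,"ay": 0,"az": 0,"hand": 3}]'

```text
clock: 13.3
eef_pos: [582.8, 113.8, 72.9]
tcp_rot: [2.942, 0.001, 1.641]
contact_force: [0.1, 0.3, -0.6]
opening: 0.128
grasp_force: 39.5
```

```bash
python3 - <<'E'
from h import *
for o,z,t in((.3,58.4,.2),(.3,56.6,.16)): delta(*tgt(o,z,t))
print(monitor.sense()["wrist_torque"].round(2))
E
```

```text
t13.30 pos [582.8 113.8  72.9] F [ 0.1  0.3 -0.6] g 39.5 op 10.9 -> xyz [-0.001 -0.002  0.002] a [0.001 0.006 0.   ]
t13.30 pos [582.8 113.8  72.9] F [ 0.1  0.3 -0.6] g 39.5 op 10.9 -> xyz [-0.001  0.004  0.031] a [0.383 0.006 0.   ]
[-0.01  0.11 -0.01]
```

>>> drive_tool --plan '[{"x": 0,"y": 0,"z": 0,"ax": 0,"ay": 0,"az": 0,"hand": 13},{"x": 0,"y": 0,"z": 0,"ax": 0,"ay": 0,"az": 0,"hand": 16},{"x": 0,"y": 0,"z": 0,"ax": 0,"ay": 0,"az": 0,"hand": 20},{"x": 0,"y": 0,"z": 0,"ax": 0,"ay": 0,"az": 0,"hand": 24},{"x": 0,"y": 0,"z": 0,"ax": 0,"ay": 0,"az": 0,"hand": 26},{"x": 0,"y": 0,"z": 0,"ax": 0,"ay": 0,"az": 0,"hand": 26}]'

```text
clock: 13.9
eef_pos: [582.8, 113.8, 73.0]
tcp_rot: [2.942, 0.001, 1.641]
contact_force: [-0.2, -0.3, 0.1]
opening: 0.306
grasp_force: 0.0
```

>>> drive_tool --plan '[{"x": 0,"y": 0,"z": -0.3,"ax": 0,"ay": 0,"az": 0,"hand": 26},{"x": 0,"y": 0,"z": -0.8,"ax": 0,"ay": 0,"az": 0,"hand": 26},{"x": 0,"y": 0,"z": -1.4,"ax": 0,"ay": 0,"az": 0,"hand": 26},{"x": -1.5,"y": 0,"z": -1.4,"ax": 0,"ay": 0,"az": 0,"hand": 3},{"x": -2.4,"y": 0,"z": -1.4,"ax": 0,"ay": 0,"az": 0,"hand": 3},{"x": -3.0,"y": 0,"z": -1.4,"ax": 0,"ay": 0,"az": 0,"hand": 3},{"x": -3.0,"y": -0.5,"z": -1.4,"ax": 0,"ay": 0,"az": 0,"hand": 3},{"x": -3.0,"y": -0.5,"z": -1.4,"ax": 0,"ay": 0,"az": 0,"hand": 0}]'

```text
clock: 14.7
eef_pos: [551.8, -40.0, 136.6]
tcp_rot: [2.944, -0.0, 1.638]
contact_force: [-0.7, 0.3, 0.0]
opening: 0.001
grasp_force: 0.0
```

```bash
python3 - <<'E'
from h import *
delta((600,114,130),rot(94))
for n in("scene","top"):
    np.save(f"pics/{n}7.npy",imaging.grab_frame(n))
a=np.load("pics/top7.npy")[135:205,180:260];b=np.load("pics/scene7.npy")[145:205,240:310]
a=cv2.resize(a,(400,350),interpolation=2);b=cv2.resize(b,(400,350),interpolation=2)
cv2.imwrite("pics/v7.png",np.hstack([a,b])[:,:,::-1])
E
```

```text
t14.70 pos [551.8 -40.  136.6] F [-0.7  0.3  0. ] g 0.0 op 0.1 -> xyz [3.008 1.118 0.357] a [ 1.882  0.003 -0.029]
```

View pics/v7.png

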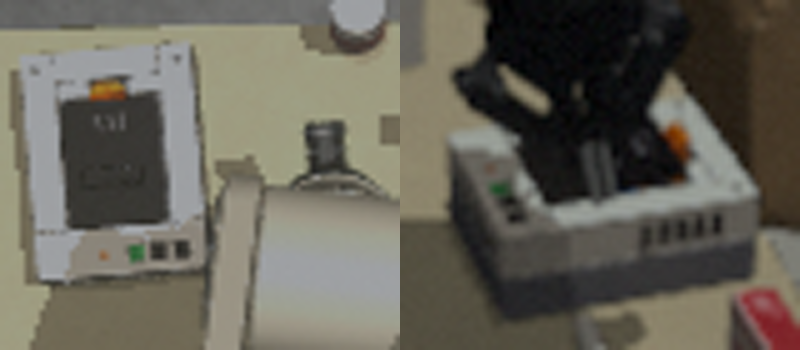

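In the top half the cover sits in the bay with its lip hidden under the front bridge (around (115,228)) and its rear against the orange catch at (108,90). It's released and the arm is clear. Next is the press on the back.

```bash
python3 - <<'E'
from h import *
delta((615.4,116,136),rot(94))
g=cv2.cvtColor(np.load("pics/top7.npy"),cv2.COLOR_RGB2GRAY)
E
```

```text
t14.80 pos [554.9 -38.6 137.5] F [-0.6 -1.1 -0. ] g 0.0 op 0.1 -> xyz [3.001 1.386 0.312] a [ 1.918  0.006 -0.006]
```

>>> drive_tool --plan '[{"x": 0.8,"y": 0.4,"z": 0.1,"ax": 0.6,"ay": 0,"az": 0,"hand": 0},{"x": 1.6,"y": 0.8,"z": 0.2,"ax": 1.2,"ay": 0,"az": 0,"hand": 0},{"x": 2.4,"y": 1.2,"z": 0.31,"ax": 1.92,"ay": 0,"az": 0,"hand": 0},{"x": 3.0,"y": 1.39,"z": 0.31,"ax": 1.92,"ay": 0,"az": 0,"hand": 0},{"x": 3.0,"y": 1.39,"z": 0.31,"ax": 1.92,"ay": 0,"az": 0,"hand": 0},{"x": 3.0,"y": 1.39,"z": 0.31,"ax": 1.92,"ay": 0,"az": 0,"hand": 0},{"x": 3.0,"y": 1.39,"z": 0.31,"ax": 1.92,"ay": 0,"az": 0,"hand": 0}]'

```text
clock: 15.5
eef_pos: [615.1, 116.0, 135.3]
tcp_rot: [-3.14, 0.001, 1.641]
contact_force: [0.7, -0.1, -1.1]
opening: 0.001
grasp_force: 0.0
```

```bash
python3 - <<'E'
from h import *
delta((615.4,116,76),rot(94))
E
```

```text
t15.50 pos [615.1 116.  135.3] F [ 0.7 -0.1 -1.1] g 0.0 op 0.1 -> xyz [-0.     0.008  1.187] a [-0.011  0.008  0.006]
```

>>> drive_tool --plan '[{"x": 0,"y": 0,"z": 0.5,"ax": 0,"ay": 0,"az": 0,"hand": 0},{"x": 0,"y": 0,"z": 0.95,"ax": 0,"ay": 0,"az": 0,"hand": 0},{"x": 0,"y": 0,"z": 1.2,"ax": 0,"ay": 0,"az": 0,"hand": 0},{"x": 0,"y": 0,"z": 1.2,"ax": 0,"ay": 0,"az": 0,"hand": 0},{"x": 0,"y": 0,"z": 1.2,"ax": 0,"ay": 0,"az": 0,"hand": 0}]'

```text
clock: 16.0
eef_pos: [615.6, 115.7, 75.7]
tcp_rot: [-3.141, 0.001, 1.64]
contact_force: [0.1, -0.2, 0.0]
opening: 0.001
grasp_force: 0.0
```

>>> drive_tool --plan '[{"x": 0,"y": 0,"z": 0.03,"ax": 0,"ay": 0,"az": 0,"hand": 0},{"x": 0,"y": 0,"z": 0.07,"ax": 0,"ay": 0,"az": 0,"hand": 0},{"x": 0,"y": 0,"z": 0.1,"ax": 0,"ay": 0,"az": 0,"hand": 0},{"x": 0,"y": 0,"z": 0.1,"ax": 0,"ay": 0,"az": 0,"hand": 0}]'

```text
clock: 16.4
eef_pos: [615.4, 116.1, 70.3]
tcp_rot: [-3.141, 0.001, 1.641]
contact_force: [-0.9, -0.1, 0.4]
opening: 0.0
grasp_force: 0.0
```

>>> drive_tool --plan '[{"x": 0,"y": 0,"z": 0.03,"ax": 0,"ay": 0,"az": 0,"hand": 0},{"x": 0,"y": 0,"z": 0.06,"ax": 0,"ay": 0,"az": 0,"hand": 0},{"x": 0,"y": 0,"z": 0.06,"ax": 0,"ay": 0,"az": 0,"hand": 0}]'

```text
clock: 16.7
eef_pos: [615.8, 116.2, 67.5]
tcp_rot: [-3.141, 0.0, 1.641]
contact_force: [-0.5, 0.4, 2.8]
opening: -0.005
grasp_force: 1.8
```

>>> drive_tool --plan '[{"x": 0,"y": 0,"z": 0.02,"ax": 0,"ay": 0,"az": 0,"hand": 0},{"x": 0,"y": 0,"z": 0.04,"ax": 0,"ay": 0,"az": 0,"hand": 0},{"x": 0,"y": 0,"z": 0.06,"ax": 0,"ay": 0,"az": 0,"hand": 0},{"x": 0,"y": 0,"z": 0.06,"ax": 0,"ay": 0,"az": 0,"hand": 0}]'

```text
clock: 17.1
eef_pos: [615.0, 116.0, 63.7]
tcp_rot: [-3.14, 0.001, 1.641]
contact_force: [0.1, -0.6, 0.0]
opening: -0.002
grasp_force: 0.0
```

>>> drive_tool --plan '[{"x": 0,"y": 0,"z": 0.02,"ax": 0,"ay": 0,"az": 0,"hand": 0},{"x": 0,"y": 0,"z": 0.04,"ax": 0,"ay": 0,"az": 0,"hand": 0},{"x": 0,"y": 0,"z": 0.04,"ax": 0,"ay": 0,"az": 0,"hand": 0}]'

```text
clock: 17.4
eef_pos: [615.4, 116.1, 62.1]
tcp_rot: [-3.14, 0.001, 1.641]
contact_force: [-0.1, 0.5, 0.9]
opening: 0.002
grasp_force: 0.7
```

>>> drive_tool --plan '[{"x": 0,"y": 0,"z": 0.02,"ax": 0,"ay": 0,"az": 0,"hand": 0},{"x": 0,"y": 0,"z": 0.04,"ax": 0,"ay": 0,"az": 0,"hand": 0},{"x": 0,"y": 0,"z": 0.04,"ax": 0,"ay": 0,"az": 0,"hand": 0}]'

```text
clock: 17.7
eef_pos: [615.5, 116.1, 60.1]
tcp_rot: [-3.141, 0.001, 1.641]
contact_force: [0.6, 0.7, 1.3]
opening: -0.005
grasp_force: 0.6
```

>>> drive_tool --plan '[{"x": 0,"y": 0,"z": 0.015,"ax": 0,"ay": 0,"az": 0,"hand": 0},{"x": 0,"y": 0,"z": 0.03,"ax": 0,"ay": 0,"az": 0,"hand": 0},{"x": 0,"y": 0,"z": 0.03,"ax": 0,"ay": 0,"az": 0,"hand": 0}]'

```text
clock: 18.0
eef_pos: [615.5, 116.1, 60.0]
tcp_rot: [-3.141, 0.001, 1.641]
contact_force: [-4.6, -0.7, 15.1]
opening: 0.003
grasp_force: 7.7
```

>>> drive_tool --plan '[{"x": 0,"y": 0,"z": 0.015,"ax": 0,"ay": 0,"az": 0,"hand": 0},{"x": 0,"y": 0,"z": 0.03,"ax": 0,"ay": 0,"az": 0,"hand": 0},{"x": 0,"y": 0,"z": 0.03,"ax": 0,"ay": 0,"az": 0,"hand": 0}]'

```text
clock: 18.3
eef_pos: [615.6, 116.1, 59.9]
tcp_rot: [-3.141, 0.001, 1.641]
contact_force: [-9.2, -1.9, 29.3]
opening: 0.0
grasp_force: 14.6
```

The press meets a hard stop at z = 60.0, which is flat. I'll lift and probe lightly to check that it stayed down.

>>> drive_tool --plan '[{"x": 0,"y": 0,"z": -0.1,"ax": 0,"ay": 0,"az": 0,"hand": 0},{"x": 0,"y": 0,"z": -0.3,"ax": 0,"ay": 0,"az": 0,"hand": 0},{"x": 0,"y": 0,"z": -0.3,"ax": 0,"ay": 0,"az": 0,"hand": 0},{"x": 0,"y": 0,"z": -0.3,"ax": 0,"ay": 0,"az": 0,"hand": 0}]'

```text
clock: 18.7
eef_pos: [615.5, 116.2, 72.2]
tcp_rot: [-3.141, 0.0, 1.641]
contact_force: [0.3, -0.8, -0.7]
opening: -0.001
grasp_force: 0.0
```

>>> drive_tool --plan '[{"x": 0,"y": 0,"z": 0.08,"ax": 0,"ay": 0,"az": 0,"hand": 0},{"x": 0,"y": 0,"z": 0.15,"ax": 0,"ay": 0,"az": 0,"hand": 0},{"x": 0,"y": 0,"z": 0.2,"ax": 0,"ay": 0,"az": 0,"hand": 0},{"x": 0,"y": 0,"z": 0.2,"ax": 0,"ay": 0,"az": 0,"hand": 0}]'

```text
clock: 19.1
eef_pos: [614.9, 116.0, 61.3]
tcp_rot: [-3.139, 0.001, 1.641]
contact_force: [0.1, -0.6, -1.1]
opening: -0.001
grasp_force: 0.0
```

>>> drive_tool --plan '[{"x": 0,"y": 0,"z": -0.5,"ax": 0,"ay": 0,"az": 0,"hand": 0},{"x": 0,"y": 0,"z": -1.3,"ax": 0,"ay": 0,"az": 0,"hand": 0},{"x": -1.0,"y": -1.0,"z": -2.0,"ax": 0,"ay": 0,"az": 0,"hand": 0},{"x": -2.0,"y": -2.0,"z": -2.5,"ax": 0,"ay": 0,"az": 0,"hand": 0},{"x": -3.0,"y": -3.0,"z": -2.5,"ax": 0,"ay": 0,"az": 0,"hand": 0},{"x": -4.0,"y": -4.0,"z": -2.5,"ax": 0,"ay": 0,"az": 0,"hand": 0},{"x": -4.0,"y": -4.0,"z": -2.5,"ax": 0,"ay": 0,"az": 0,"hand": 0},{"x": -4.0,"y": -4.0,"z": -2.5,"ax": 0,"ay": 0,"az": 0,"hand": 0}]'

```text
clock: 19.9
eef_pos: [428.2, -98.6, 187.8]
tcp_rot: [-3.141, 0.001, 1.641]
contact_force: [0.5, 0.2, -0.2]
opening: -0.0
grasp_force: 0.0
```

```bash
python3 - <<'E'
from h import *
print(monitor.sense()["contact_force"].round(1))
t=imaging.grab_frame("top");np.save("pics/top8.npy",t)
def blobs(im):
    hsv=cv2.cvtColor(im,cv2.COLOR_RGB2HSV);H,S,V=cv2.split(hsv)
    m=(V<85)&(S<110);R=np.zeros_like(m);R[145:190,188:222]=1
    c=big(m&R)[0];o=(H>5)&(H<22)&(S>150);o[:145]=0;o[165:]=0;o[:,:190]=0;o[:,215:]=0
    b=(H>95)&(H<130)&(S>100);b[:140]=0;b[190:]=0;b[:,:185]=0;b[:,225:]=0
    return cv2.boundingRect(c),"catch px",int(o.sum()),np.argwhere(o).mean(0).round(2),"blue",int(b.sum())
print(blobs(np.load("pics/top7.npy")));print(blobs(t))
d=np.abs(t.astype(int)-np.load("pics/top0.npy")).max(2)>60
for c in big(d)[:8]:print(cv2.boundingRect(c),cv2.contourArea(c))
E
```

```text
[ 0.5  0.2 -0.2]
((192, 153, 22, 28), 'catch px', 20, array([153.05, 201.15]), 'blue', 0)
((192, 153, 22, 28), 'catch px', 22, array([153.36, 200.86]), 'blue', 0)
(42, 293, 97, 91) 1854.0
(14, 326, 41, 58) 1011.5
(1, 288, 39, 63) 602.0
(230, 308, 40, 30) 505.5
(161, 322, 29, 25) 389.5
(40, 274, 24, 19) 282.5
(273, 197, 17, 22) 279.5
(72, 287, 43, 27) 267.5
```

```bash
python3 -c "
from rig import r
print(r.sign_off())"
```

```text
the job is handed in; nothing more can be done
None
```

The job is handed in at about 20 s: the marker pen is on the table clear of the printer. The long cover was hooked in at the front, released onto the catch, then pressed flat; a light probe afterwards found it still down, though I did not visually inspect the catch or every bystander at the end.

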